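# Brush out a centrifuge rotor pocket and shut the lid

### The job

Scrub out the one open pocket of the centrifuge's rotor with the long brush: in line with the slanted pocket, push it right down to the pocket's floor three times, drawing it most of the way back up between the pushes. Then stand the brush, bristles down, back in its pot without letting it drop, and after that close the centrifuge's lid fully without slamming it. Leave the other things on the table where they stand.

Things in the scene. Friction and masses are not known exactly. Their poses are not given: they have to be found in the camera images.
- centrifuge: white bench centrifuge, fixed, 300 x 300 mm and 130 mm tall, front (with display) towards its own -x, origin under its centre on the table. A 205 mm round opening in its top deck shows the rotor, whose axis is the machine's upright centre line. The deck is 130 mm above the table
- hinge (a point): middle of the lid's hinge line at the machine's back edge, 135 mm behind its centre and 134 mm above the table; the hinge line runs along the machine's own y
- lid (a joint): lid's opening angle in rad: 0 shut (level), 1.35 to 1.6 at the start. A stiff hinge holds it up; below about 0.7 it may sink slowly. Flat white frame with a clear window, 12 mm thick, 220 mm wide, reaching 225 mm from the hinge; shut, it lies over the rotor opening. 2 to 3 N at its free edge move it
- lid_edge (a point): middle of the lid's free edge, on its outer (upper when shut) face
- pocket: the open pocket: one of six aluminium sleeves leaning inwards in the rotor (knobbed grey plugs close the other five), on the hinge side; its direction varies with the rotor's angle. Origin: centre of its inner floor; z: up the pocket's axis and out of its mouth, 29 degrees from vertical. 44 mm bore, 100 mm deep, wall 3.5 mm
- brush: long bottle brush, 235 mm, loose, standing in its pot. Origin: centre of the lower end; z axis along the brush to the handle. Bristle head 34 mm across from 0 to 57 mm (rigid core 31 mm), 8 mm steel shaft to 155 mm, smooth white handle 22 mm across from 155 to 235 mm. About 70 g
- pot: the brush's pot, white, fixed: 56 mm across, 48 mm bore, 100 mm tall, inner floor 6 mm above the table, on an 80 mm wide foot. Origin: centre of its underside, z up. The brush leans up to 17 degrees when left in it
- reagent_bottle: clear bottle with a screw cap, 68 mm across, 150 mm tall; origin at its foot. Loose bystander
- amber_jar: amber glass jar, 72 mm across, 100 mm tall; origin at its foot. Loose bystander
- beaker: empty glass beaker, 76 mm across, 100 mm tall; origin at its foot. Loose bystander
- tip_box: closed box of pipette tips, 80 x 55 x 55 mm; origin under its centre. Loose bystander
- dish_stack: short stack of dishes, 88 mm across, 45 mm tall; origin at its foot. Loose bystander
- tube_block: white block, 75 x 55 x 40 mm; origin under its centre. Loose bystander
- rotor_cover: flat aluminium disc 90 mm across, 8 mm thick with a 24 mm wide, 20 mm tall black knob on top; origin at its foot. Loose bystander
Things that resemble listed ones, but are neither listed nor needed, are in the scene too. Of the things that look like the brush, the smallest one is meant.

How it is judged:
By the outcome, as a careful person would: the job done as asked, in the order asked, and still so for the second after the job is handed in, with the robot touching nothing.
It also fails if it takes over 72 s, if anything falls off the work surface, if the arm or the gripper's body presses on something with over 40 N, if the wrist force passes 120 N, or if a joint passes its speed limit or range.

### The arm

A 6-joint arm with a two-finger parallel gripper is mounted at the origin on the work surface. World frame = base frame: x ahead of the robot, y to its left, z up, the work surface at z = 0. Lengths are in mm, angles in rad, forces in N, time in s.
With the tool pointing down it reaches from about 350 to 875 mm from the base axis. Payload 15.5 kg.
Tool frame: the origin (TCP) lies midway between the tips of the shut fingers; the grasp point (between the pads) lies 19 mm behind it (ctrl.grasp_offset is the distance from the TCP to the grasp point, in mm); y points along the fingers, x is the direction in which the jaws open and shut, and the axes are right-handed (so a half turn about y gives the same grasp; the last joint's range is limited). The gripper opens to 85 mm and grips with 20 to 120 N. Pads are 22 mm wide; open, the fingers measure 114 mm over their backs; the gripper's body (76 mm by 85 mm) begins 54 mm behind the grasp point. The pads swing forward as they close: fully open they stand 13 mm farther back than shut.
Start: joints at [1.093, 0.494, 1.345, -0, 1.302, -0.096], TCP at [233.445, 579.767, 231.277] pointing down, gripper open.
Joint ranges: [-2.91, 2.91], [-0.82, 2.16], [0.22, 2.67], [-1.22, 4.37], [0.12, 2.79], [-3.08, 3.08]. Speed limits (rad/s): [1.89, 1.89, 2.57, 3.01, 3.01, 3.01].

### API

Orientations are given as a unit quaternion [x, y, z, w].
In Python, from bench import get_obs, get_image, job, ctrl gives the robot as it stands.
- The arm moves only by the tool play_rows, never from a script. Its argument "moves" is a list of rows, each a list of 6 numbers: the shift along the tool's x, y, z in mm, then the turn, a rotation vector about the tool's x, y, z in rad. In form: [[x, y, z, wx, wy, wz], ...]. A call has 1 to 20 rows; each row is the pose to reach, as a shift and turn from the pose commanded when the call began, along the tool's axes at that moment; what a row does not reach only later rows make up. A row lasts 1/8 s, in which the tool goes at most 62.5 mm and 10.7 degrees, less where a joint would pass 70% of its speed; a pose out of reach is approached as far as the arm can. A call with a gripper value outside its range is refused whole. "hand" is the opening, from 0 (shut) to 1 (fully open), set as the call begins (left out, the last holds). The fingers move at their own pace and stop on an object; the grip force is fixed at half the most. Time passes only in rows, so rows that repeat a pose let the fingers close. It gives the time, the measured TCP pose, the force and the opening at its end, in the units of the state.
- get_obs(): the state, without advancing time (a new reading comes with each control period).
- get_image(name): name is "scene" or "top" or "wrist"; returns a dict with "img" (480x640x3 uint8, red, green, blue), "depth" (480x640 float32, mm along the optical axis (not along the pixel's ray), 0 where there is no reading), "mtx" (3x3 intrinsics, pixels), "rvec" (rotation vector, rad) and "tvec" (3), from world to camera coordinates, as OpenCV has them. Camera axes: x right, y down, z forward; pixel columns grow to the right and rows downward; lengths in mm; the calibration is good to about 2 mm. A picture is of the moment at which its call begins.
- job.hand_in(): hands the job in, once; it reports no verdict.
The state is a dict: "clock": time; "q": joint angles; "dq": joint speeds; "tau": joint torques, N m; "tcp_pos": TCP position; "ee_rot": TCP orientation; "contact_force": force on the tool from outside, world axes, zero at the start; "torque": the same for the moment, N m; "grip_width": finger opening in mm.
Only numpy, scipy, OpenCV 4.12 (cv2) and the standard library are available. Lean on these libraries where they do the work, as an engineer would, in place of code of your own. Each camera call takes 0.05 s, during which the arm holds its last target. There are 200 camera calls.

## Working session

There is one attempt and no reset: what is moved stays moved. The work goes in short steps, Python scripts to look and compute and a tool call to move; the robot and the scene stay as the last step left them, time stands still between calls to the robot, and variables do not carry over. Pictures are saved under pics/ and viewed, about 8 in all and at most 12, crops included, and the job is handed in when it is done.

Besides the shell and the picture viewer there is one more tool, called after ">>>" as name(argument=value, ...) on one line, values as JSON. play_rows: Moves the arm, as the interface text tells. Its arguments: {"type":"object","properties":{"moves":{"type":"array","items":{"type":"array","items":{"type":"number"}}},"hand":{"type":"number"}},"required":["moves"]}

```bash
mkdir -p pics; ls
cat > h.py <<'E'
import numpy as np, cv2
from bench import get_obs, get_image, job, ctrl
from scipy.spatial.transform import Rotation as R
def cam(n):
    d=get_image(n); d['R']=cv2.Rodrigues(np.array(d['rvec'],float))[0]; d['t']=np.array(d['tvec'],float).ravel(); d['K']=np.array(d['mtx'],float); return d
def cloud(d):
    v,u=np.mgrid[0:480,0:640]; z=d['depth']; K=d['K']
    p=np.stack([(u-K[0,2])/K[0,0]*z,(v-K[1,2])/K[1,1]*z,z],-1)
    return (p-d['t'])@d['R']
def ray(d,u,v,h):
    c=-d['R'].T@d['t']; r=d['R'].T@np.linalg.solve(d['K'],[u,v,1.]); return c+r*(h-c[2])/r[2]
def proj(d,p):
    q=d['K']@(d['R']@np.array(p,float)+d['t']); return q[:2]/q[2]
def save(d,n,box=None,s=1):
    im=d['img'][...,::-1]
    if box: im=im[box[1]:box[3],box[0]:box[2]]
    cv2.imwrite('pics/'+n,cv2.resize(im,None,fx=s,fy=s,interpolation=cv2.INTER_CUBIC))
E
python3 - <<'E'
from h import *
a=cam('scene');b=cam('top')
save(a,'s1.png');save(b,'t1.png')
np.savez('v1.npz',s=cloud(a),t=cloud(b))
for d in(a,b): print(-d['R'].T@d['t'],d['R'][2],d['K'][0,0])
print(get_obs())
E
```

```text
pics
[ 217.52681762 -641.75175763  855.03756908] [ 0.30233529  0.62930376 -0.71594005] 438.00618801435394
[ 3.17929056e+02 -1.33068994e+00  1.71016863e+03] [ 0.1352807  -0.00997497 -0.9907571 ] 578.3825834928543
{'clock': 0.1, 'q': array([ 1.09251798e+00,  4.94084563e-01,  1.34606396e+00, -3.85721659e-05,
        1.30247612e+00, -9.54608256e-02]), 'dq': array([ 0.00024573, -0.0001856 , -0.0003112 ,  0.00089027, -0.00161146,
       -0.00195768]), 'tau': array([ 1.91935978e-03, -8.83589888e+01, -3.84559608e+01, -4.13296038e-04,
        5.38551467e-03,  7.02314793e-06]), 'tcp_pos': array([233.30060423, 579.48580763, 230.784324  ]), 'ee_rot': array([ 0.58617356,  0.39543632, -0.39606466, -0.58580155]), 'contact_force': array([0.07179414, 0.22767056, 0.03217603]), 'torque': array([-0.02969662, -0.02213177, -0.01148003]), 'grip_width': 85.20045453123797}
```

View pics/s1.png

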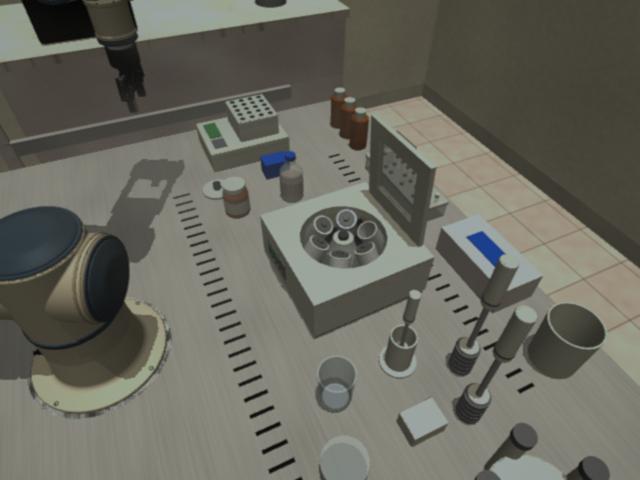

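View pics/t1.png

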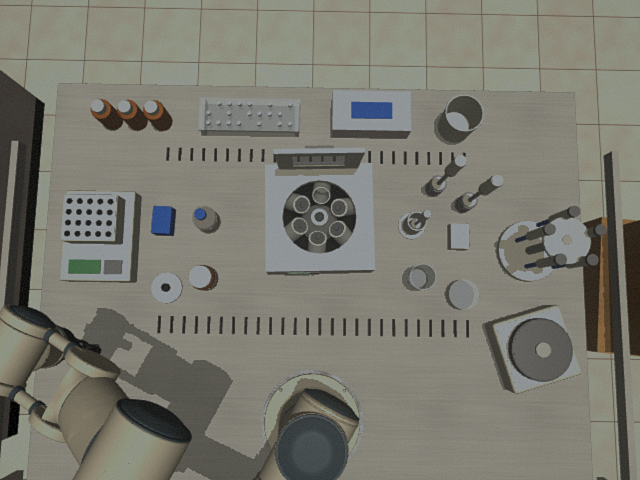

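The scene view shows the centrifuge with its lid up (lid at about 400,180), the brush in its pot (400,345) and two larger brushes at (465,355) and (475,400). In the top view the rotor centre is at about (319,216), the hinge is on the +x side, and the pot is at (413,224) with its handle at (425,215).

Run:
```python
from h import *
a=cam('scene');b=cam('top')
A=cv2.resize(b['img'][170:260,255:440],None,fx=4.3,fy=4.3,interpolation=cv2.INTER_CUBIC)
B=cv2.resize(a['img'][190:390,250:450],None,fx=2,fy=2,interpolation=cv2.INTER_CUBIC)
B=cv2.resize(a['img'][195:275,285:405],None,fx=3.3,fy=2.6*1.27,interpolation=cv2.INTER_CUBIC)
C=cv2.resize(a['img'][280:385,365:445],None,fx=2.5,fy=2.5,interpolation=cv2.INTER_CUBIC)
W=np.zeros((600,800,3),np.uint8)
W[:min(A.shape[0],330),:min(800,A.shape[1])]=A[:330,:800]
h=min(270,B.shape[0]);W[330:330+h,:B.shape[1]]=B[:h]
h=min(270,C.shape[0]);W[330:330+h,450:450+C.shape[1]]=C[:h]
cv2.imwrite('pics/c1.png',W[...,::-1])
for n,d in(('top',b),('scene',a)):
    P=cloud(d);z=P[...,2]
    m=((abs(z-130)<4)&(P[...,0]>300)&(P[...,0]<800)&(abs(P[...,1])<250)).astype(np.uint8)
    cs=max(cv2.findContours(m,0,1)[0],key=cv2.contourArea)[:,0]
    r=cv2.minAreaRect(P[cs[:,1],cs[:,0],:2].astype(np.float32)); print(n,'deck',r,np.median(z[m>0]))
    # lid
    m=(z>150)&(P[...,0]>600)&(P[...,0]<900)&(abs(P[...,1])<170)&(z<420)
    q=P[m]; print('lid',len(q),q.min(0),q.max(0)); u,s,v=np.linalg.svd(q-q.mean(0),full_matrices=False);print(' mean',q.mean(0),'n',v[2],s)
# brush handle region
for n,d in(('top',b),('scene',a)):
    P=cloud(d);z=P[...,2]
    m=(z>92)&(z<108)&(P[...,1]<-200)&(P[...,1]>-330)&(P[...,0]>500)&(P[...,0]<680)
    print(n,'rim',m.sum(),P[m].min(0),P[m].max(0))
    m=(z>120)&(P[...,1]<-200)&(P[...,1]>-330)&(P[...,0]>500)&(P[...,0]<720)
    q=P[m]; q=q[np.argsort(q[:,2])]; print(len(q)); print(np.round(q[::max(1,len(q)//25)]))
```

```text
top deck ((573.1181640625, -12.264068603515625), (300.1930236816406, 300.0941162109375), 1.7632375955581665) 129.77540949216433
lid 1744 [ 688.22947366 -118.19958952  150.12285826] [714.01597927 102.09808545 364.24923559]
 mean [700.19119903  -8.1212708  282.44743761] n [-0.99818296 -0.03228593 -0.05087635] [2880.21704926 2596.66216258  154.50690017]
scene deck ((574.7166748046875, -11.75732421875), (301.62255859375, 304.0383605957031), 1.8808969259262085) 130.34702107129513
lid 5094 [ 688.24707191 -119.42440892  150.03833408] [723.70201133 104.33488988 358.99911811]
 mean [701.80911255 -20.17120041 267.4479255 ] n [0.99693628 0.03725342 0.06877673] [4731.78772641 4500.10581726  208.31781194]
top rim 78 [ 542.4114508  -315.62039147   92.06042432] [ 597.11740415 -260.54482652  105.56087753]
110
[[ 568. -286.  120.]
 [ 565. -281.  161.]
 [ 560. -282.  173.]
 [ 576. -284.  176.]
 [ 564. -280.  180.]
 [ 563. -282.  188.]
 [ 557. -288.  195.]
 [ 567. -280.  197.]
 [ 561. -282.  201.]
 [ 560. -283.  210.]
 [ 557. -293.  214.]
 [ 559. -286.  218.]
 [ 568. -280.  226.]
 [ 556. -289.  232.]
 
[... 246 characters left out ...]
43.]
 [ 567. -284.  244.]
 [ 559. -289.  247.]]
scene rim 253 [ 542.93705915 -316.20793148   92.08991539] [ 599.67529823 -260.79520573  105.81666155]
438
[[ 566. -290.  121.]
 [ 566. -287.  135.]
 [ 564. -290.  147.]
 [ 568. -299.  167.]
 [ 562. -300.  173.]
 [ 573. -299.  176.]
 [ 560. -285.  179.]
 [ 559. -285.  183.]
 [ 559. -297.  189.]
 [ 559. -293.  193.]
 [ 558. -293.  197.]
 [ 562. -299.  202.]
 [ 559. -295.  206.]
 [ 564. -299.  210.]
 [ 560. -295.  214.]
 [ 564. -300.  218.]
 [ 571. -301.  223.]
 [ 560. -298.  226.]
 [ 560. -296.  230.]
 [ 562. -298.  234.]
 [ 560. -286.  238.]
 [ 560. -297.  240.]
 [ 563. -289.  240.]
 [ 560. -291.  241.]
 [ 567. -295.  242.]
 [ 566. -288.  243.]]
```

View pics/c1.png

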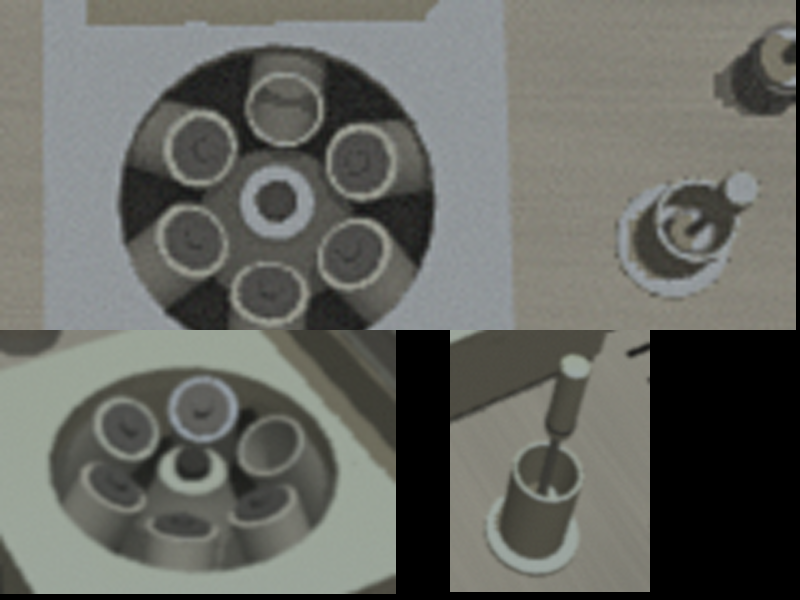

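The crop shows the open pocket at the hinge side: mouth at about (285,108) in the upper crop, full-image (321,195). The other five are plugged. The brush stands nearly upright in its pot.

```bash
cat >> h.py <<'E'
def rel(p,T):  # world target pos, Rotation -> row
    o=get_obs(); R0=R.from_quat(o['ee_rot']); 
    return np.round(np.r_[R0.inv().apply(np.array(p)-o['tcp_pos']),(R0.inv()*T).as_rotvec()],3)
E
python3 - <<'E'
from h import *
a=cam('scene');b=cam('top')
C=np.array([573.6,-12.])
# ring ellipses in top
ok=[]
g=cv2.cvtColor(b['img'],cv2.COLOR_RGB2GRAY)
for s,d in(('top',b),('scene',a)):
    P=cloud(d); rr=np.hypot(P[...,0]-C[0],P[...,1]-C[1]); z=P[...,2]
    m=(rr<98)&(z<128)&(z>40)
    q=P[m]; az=np.degrees(np.arctan2(q[:,1]-C[1],q[:,0]-C[0])); rq=rr[m]
    for lo in (20,40,60,80): 
        k=(rq>=lo)&(rq<lo+20); print(s,lo,'zmax',np.percentile(q[k,2],[50,90,98]).round(1))
    # mouth rim candidates: local patch around open pocket
    k=(abs(az)<35)&(rq>20)&(rq<100); print(np.c_[q[k],][np.argsort(-q[k,2])][:40:4].round())
    if s=='top':
        G=cv2.resize(g[165:260,255:385],None,fx=6,fy=6,interpolation=cv2.INTER_CUBIC)
        for T in (120,135,150):
            cs,h=cv2.findContours((G>T).astype(np.uint8),cv2.RETR_CCOMP,1)
            for c in cs:
                A=cv2.contourArea(c)
                if 2500<A<12000 and len(c)>20:
                    e=cv2.fitEllipse(c); u,v=e[0][0]/6+255-.4,e[0][1]/6+165-.4
                    w=ray(b,u,v,115); print(T,A,np.round([u,v],1),np.round(np.array(e[1])/6,1),w[:2].round(1),'r,az',np.hypot(*(w[:2]-C)).round(1),np.degrees(np.arctan2(*(w[:2]-C)[::-1])).round(1))
P=np.concatenate([cloud(a).reshape(-1,3),cloud(b).reshape(-1,3)])
m=(P[:,2]>110)&(np.hypot(P[:,0]-567,P[:,1]+290)<150)&(np.hypot(P[:,0]-567,P[:,1]+290)>30)&(P[:,1]<-180)
q=P[m]; i=np.argsort(np.hypot(q[:,0]-567,q[:,1]+290))[::max(1,m.sum()//15)]; print('near',q[i].round())
o=get_obs(); print(R.from_quat(o['ee_rot']).as_matrix().round(3), ctrl.grasp_offset)
E
```

```text
top 20 zmax [ 97.7 120.4 124.3]
top 40 zmax [119.  125.8 127.4]
top 60 zmax [121.7 127.1 127.8]
top 80 zmax [112.2 124.7 127.5]
[[659.  -8. 128.]
 [651. -36. 127.]
 [626. -39. 126.]
 [617.  -3. 125.]
 [628.   5. 125.]
 [660. -25. 124.]
 [629. -39. 123.]
 [628.  25. 123.]
 [657.   0. 122.]
 [618.  -1. 121.]]
120 7925.0 [319.  216.5] [16.7 16.8] [574.8 -12.4] r,az 1.3 -16.5
120 2961.0 [318.9 216.3] [10.2 10.4] [575.4 -12. ] r,az 1.8 1.4
120 8101.5 [338.8 207.2] [16.4 17.5] [602.3 -67.3] r,az 62.3 -62.6
120 5947.5 [338.4 207.4] [14.1 15. ] [601.7 -66.2] r,az 61.1 -62.6
135 7372.5 [319.  216.6] [16.  16.3] [574.8 -12.3] r,az 1.2 -14.9
135 3245.0 [318.8 216.3] [10.7 10.8] [575.4 -11.9] r,az 1.8 4.1
scene 20 zmax [110.2 123.2 125.2]
scene 40 zmax [119.4 126.1 127.7]
scene 60 zmax [115.3 126.8 127.7]
scene 80 zmax [115.4 125.3 127.5]
[[634.   5. 128.]
 [653.   0. 128.]
 [634. -39. 127.]
 [638. -41. 127.]
 [632. -41. 127.]
 [659. -27. 126.]
 [637.   6. 126.]
 [625.  24. 125.]
 [593. -25. 125.]
 [653.  -0. 125.]]
near [[ 669. -343.  254.]
 [ 669. -349.  243.]
 [ 667. -355.  243.]
 [ 669. -354.  280.]
 [ 676. -345.  342.]
 [ 670. -359.  239.]
 [ 672. -360.  340.]
 [ 671. -364.  263.]
 [ 678. -355.  179.]
 [ 675. -363.  305.]
 [ 676. -365.  339.]
 [ 677. -366.  328.]
 [ 690. -349.  340.]
 [ 686. -361.  342.]
 [ 685. -368.  319.]
 [ 626. -427.  236.]]
[[ 0.374 -0.    -0.928]
 [ 0.928 -0.     0.374]
 [-0.    -1.     0.   ]] 18.700000000000003
```

Rim heights fit the sizes given. I'll look down at the rotor with the wrist camera on the way.

>>> play_rows(moves=[[-434,-200,-506,0,1.187,0],[-434,-200,-506,0,1.187,0],[-434,-200,-506,0,1.187,0],[-434,-200,-506,0,1.187,0],[-434,-200,-506,0,1.187,0],[-434,-200,-506,0,1.187,0],[-434,-200,-506,0,1.187,0],[-434,-200,-506,0,1.187,0],[-434,-200,-506,0,1.187,0],[-434,-200,-506,0,1.187,0],[-434,-200,-506,0,1.187,0],[-434,-200,-506,0,1.187,0],[-434,-200,-506,0,1.187,0],[-434,-200,-506,0,1.187,0],[-434,-200,-506,0,1.187,0],[-434,-200,-506,0,1.187,0]])

```text
clock: 2.3
tcp_pos: [540.4, -11.1, 431.3]
ee_rot: [-0.707, -0.001, 0.001, 0.707]
contact_force: [-0.3, -0.2, 0.2]
grip_width: 85.6
```

Run:
```python
from h import *
w=cam('wrist'); save(w,'w1.png'); np.save('w1.npy',cloud(w))
print(-w['R'].T@w['t'],w['R'][2],get_obs()['tcp_pos'])
C=np.array([573.6,-12.])
P=cloud(w); rr=np.hypot(P[...,0]-C[0],P[...,1]-C[1]); z=P[...,2]
print(z.min(),z.max(),(z>0).mean())
m=((abs(z-130)<3)&(rr<160)&(rr>95)); 
k=m.nonzero(); 
d=P[m][:,:2]; n=rr[m]
# opening circle fit: innermost deck points by azimuth
az=np.arctan2(d[:,1]-C[1],d[:,0]-C[0]); I=[]
for t in np.arange(-np.pi,np.pi,.1):
    s=(az>=t)&(az<t+.1)
    if s.sum()>20: I.append(d[s][np.argmin(n[s])])
I=np.array(I); A=np.c_[2*I,np.ones(len(I))]; s=np.linalg.lstsq(A,(I**2).sum(1),rcond=None)[0]; print('opening',s[:2],np.sqrt(s[2]+s[:2]@s[:2]),len(I))
```

```text
[539.58289629  66.99700199 574.92533777] [ 7.34416104e-04 -3.03582841e-01 -9.52804765e-01] [540.50337312 -11.27691149 431.26793187]
-757.8822044476574 574.9253377679171 0.9441569010416667
opening [573.28839728 -10.53499208] 101.50879017724304 63
```

View pics/w1.png

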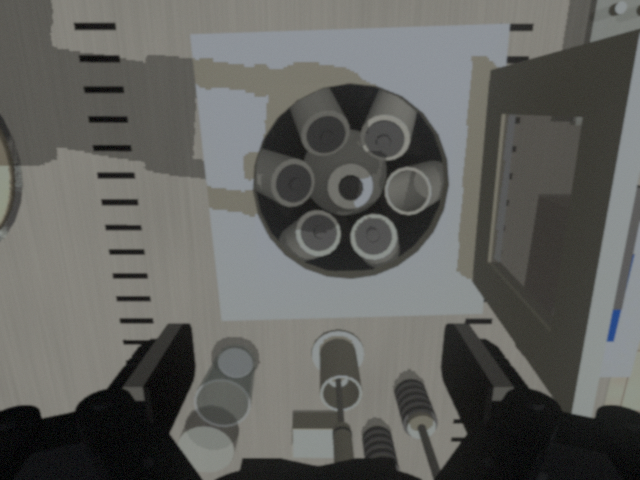

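The wrist view shows the open pocket's mouth at about (408,190), towards the lid, with the rotor hub at (351,187) and the pot at (338,385).

Run:
```python
from h import *
C=np.array([573.5,-11.3]); res={}
for name,box,f in(('wrist',(245,70,460,290),4),('top',(278,172,362,258),8),('scene',(292,200,395,275),8)):
    d=cam(name) 
    x0,y0,x1,y1=box
    g=cv2.cvtColor(d['img'],cv2.COLOR_RGB2GRAY)[y0:y1,x0:x1]
    G=cv2.GaussianBlur(cv2.resize(g,None,fx=f,fy=f,interpolation=cv2.INTER_CUBIC),(0,0),f*.4)
    L=[]
    for bs in (41,61,91):
      for c0 in (-4,-8,-12,-18):
        B=cv2.adaptiveThreshold(G,255,cv2.ADAPTIVE_THRESH_MEAN_C,cv2.THRESH_BINARY,bs*f//4|1,c0)
        cs,h=cv2.findContours(B,cv2.RETR_CCOMP,1)
        for c,hh in zip(cs,h[0]):
            if hh[3]<0 or len(c)<30: continue   # inner holes only
            e=cv2.fitEllipse(c); u,v=np.array(e[0])/f+[x0,y0]-.5+.5/f
            A=cv2.contourArea(c); E=np.pi/4*e[1][0]*e[1][1]
            if E<=0 or abs(A/E-1)>.05: continue
            X=ray(d,u,v,120); mm=np.array(e[1])/f/d['K'][0,0]*np.linalg.norm(X+d['R'].T@d['t'])
            if 30<mm[0]<50 and mm[1]<52: L.append((u,v,*mm,*X[:2]))
    L=np.array(L); done=np.zeros(len(L),bool); print(name,len(L))
    for i in range(len(L)):
        if done[i]: continue
        k=np.hypot(*(L[:,:2]-L[i,:2]).T)<6*d['K'][0,0]/1700+3; done|=k; m=np.median(L[k],0)
        v=m[4:6]-C; print(k.sum(),m.round(1),'rho %.1f az %.1f'%(np.hypot(*v),np.degrees(np.arctan2(v[1],v[0]))))
# rim plane from depth, wrist
w=cam('wrist');P=cloud(w);z=P[...,2]
q=P[(np.hypot(P[...,0]-C[0],P[...,1]-C[1])<99)&(z>100)&(z<150)&(P[...,0]>605)&(abs(P[...,1]+9)<32)]
for al in (-2,0,2,4,6):
    n=np.array([-np.sin(np.radians(29))*np.cos(np.radians(al)),-np.sin(np.radians(29))*np.sin(np.radians(al)),np.cos(np.radians(29))])
    s=q@n; t=np.percentile(s,98); k=s>t-2.5; print(al,k.sum(),t.round(1),q[k].min(0).round(),q[k].max(0).round())
```

```text
wrist 56
12 [373.1 236.   40.9  41.2 601.3 -67. ] rho 62.3 az -63.5
11 [317.9 232.1  39.5  40.4 540.1 -62.7] rho 61.3 az -123.1
12 [408.  190.3  43.9  45.  636.7 -15.9] rho 63.3 az -4.1
10 [292.9 182.4  38.6  41.9 513.4  -7.6] rho 60.2 az 176.5
8 [325.4 133.7  39.3  42.8 547.6  42.8] rho 59.9 az 115.6
3 [383.9 138.   40.1  42.7 608.1  38.6] rho 60.7 az 55.3
top 7
7 [299.5 225.4  35.9  38.9 548.2  41.5] rho 58.5 az 115.6
scene 17
9 [367.6 228.9  32.9  36.1 642.1  -8.5] rho 68.6 az 2.3
4 [323.  224.   34.9  39.3 551.8  50.9] rho 65.9 az 109.3
4 [345.9 218.4  36.4  38.6 611.5  45.9] rho 68.7 az 56.4
-2 38 -187.2 [605.  19. 119.] [619.  23. 128.]
0 39 -187.7 [605.  19. 119.] [619.  23. 128.]
2 39 -187.9 [605.  19. 119.] [619.  23. 128.]
4 39 -187.8 [605.  19. 119.] [619.  23. 128.]
6 50 -187.2 [605. -38. 119.] [644.  23. 136.]
```

Run:
```python
from h import *
w=cam('wrist');a=cam('scene')
def tri(p,q):
    Pm=[d['K']@np.c_[d['R'],d['t']] for d in(w,a)]
    X=cv2.triangulatePoints(Pm[0],Pm[1],np.array(p,float),np.array(q,float)); X=(X[:3]/X[3]).ravel()
    print(X.round(1),(proj(w,X)-p).round(1),(proj(a,X)-q).round(1)); return X
C=np.array([573.5,-11.3])
for p,q in(((408,190.3),(367.6,228.9)),((325.4,133.7),(323,224)),((383.9,138),(345.9,218.4))):
    X=tri(p,q); v=X[:2]-C; print(np.hypot(*v),np.degrees(np.arctan2(v[1],v[0])))
print(proj(a,[636,-15,125]),proj(a,[573.5,-11.3,120]))
# brush handle rays / pot from wrist: rim
P=cloud(w);z=P[...,2]
m=(z>95)&(z<104)&(P[...,1]<-240)&(P[...,1]>-340)&(P[...,0]>530)&(P[...,0]<610)
q=P[m];print('rim',len(q),q.min(0).round(1),q.max(0).round(1))
```

```text
[636.3 -15.4 128.1] [1.1 0.5] [-0.5  0.1]
62.931132585751214 -3.7441413031731825
[547.7  42.8 128.6] [0. 0.] [-0.  0.]
59.89917560157176 115.50978058920522
[607.2  38.5 127.8] [0.1 0. ] [-0.  0.]
60.18289042003457 55.906120093258934
[366.78853374 229.88389897] [342.57858429 238.03680674]
rim 502 [ 543.3 -314.    95. ] [ 597.1 -258.   103.5]
```

Run:
```python
from h import *
w=cam('wrist');P=cloud(w)
M=np.array([635.5,-15.4,126]);al=np.radians(-3.8);s,c=np.sin(np.radians(29)),np.cos(np.radians(29))
n=np.array([-s*np.cos(al),-s*np.sin(al),c]);e1=np.array([c*np.cos(al),c*np.sin(al),s]);e2=np.cross(n,e1)
for r in (22.5,23.5,24.5):
    Q=[]
    for t in np.arange(0,2*np.pi,.4):
        u,v=proj(w,M+r*(e1*np.cos(t)+e2*np.sin(t))).round().astype(int); Q.append(P[v,u])
    Q=np.array(Q)-M; print(r,'h',(Q@n).round(1),'rad',np.hypot(Q@e1,Q@e2).round(1))
# all points in sleeve: near plane
D=P.reshape(-1,3)-M; h=D@n; x,y=D@e1,D@e2; k=(abs(h)<12)&(np.hypot(x,y)<30)&(np.hypot(x,y)>19)
for lo in range(-12,12,2):
    m=k&(h>=lo)&(h<lo+2); print(lo,m.sum(), x[m].min().round(1) if m.any() else '', x[m].max().round(1) if m.any() else '',y[m].min().round(1) if m.any() else '',y[m].max().round(1) if m.any() else '')
# inside wall points: axis check
k=(h<-10)&(h>-100)&(np.hypot(x,y)<23); 
for lo in range(-100,-10,15):
    m=k&(h>=lo)&(h<lo+15); print('in',lo,m.sum(),x[m].mean().round(1),y[m].mean().round(1),x[m].min().round(1),x[m].max().round(1),y[m].min().round(1),y[m].max().round(1)) if m.any() else 0
```

```text
22.5 h [  2.5   1.1   1.7   4.1   2.2 -11.5  -5.1  -1.5  -2.6  -1.3   1.    1.7
   2.4   2.2   4.1   1.1] rad [23.1 23.3 23.2 23.6 22.6 22.8 23.1 23.  23.2 22.9 22.1 22.1 21.8 22.
 22.6 22.3]
23.5 h [2.8 1.1 3.1 3.6 3.1 4.3 2.8 2.7 2.1 2.3 2.7 3.3 4.2 3.4 2.1 4.2] rad [24.3 23.3 24.2 24.  23.7 23.2 23.4 22.8 22.7 22.6 22.3 22.6 22.5 23.
 23.9 24.3]
24.5 h [  -1.6    1.6    1.2    2.4    3.5    3.4    2.9    3.4    2.9    3.1
    3.6    3.3    4.     2.9 -123.6   -1.5] rad [24.3 24.7 24.5 24.6 24.8 24.5 24.2 23.6 23.5 23.4 22.7 24.1 23.6 24.4
 42.9 24.2]
-12 50 -23.1 24.6 -21.3 25.4
-10 52 -23.0 24.4 -21.4 25.4
-8 48 -23.4 24.4 -21.4 24.6
-6 50 -23.3 24.4 -21.8 25.6
-4 53 -23.2 24.4 -21.4 25.5
-2 55 -22.9 24.3 -21.5 25.5
0 133 -26.7 24.6 -23.8 25.5
2 322 -25.9 24.3 -24.3 25.4
4 32 -24.9 23.5 -22.9 23.7
6 0    
8 0    
10 0    
in -100 271 -13.5 -8.3 -22.9 -2.6 -21.6 8.1
in -85 72 -13.6 -14.8 -22.8 -0.1 -21.7 11.3
in -70 89 -13.4 -13.9 -22.9 2.0 -21.8 11.7
in -55 99 -13.1 -13.6 -22.9 4.9 -21.6 15.2
in -40 149 -13.9 -10.4 -23.0 7.4 -21.7 18.7
in -25 166 -14.4 -9.2 -22.9 8.8 -21.7 18.8
```

Rim plane and sleeve walls fit the model well: mouth at (633.3,-14.8,128.1), azimuth -3.8°. Next I go above the brush.

>>> play_rows(moves=[[26.5,20,-279,0,0.436,0],[26.5,20,-279,0,0.436,0],[26.5,20,-279,0,0.436,0],[26.5,80,-279,0,0.436,0],[26.5,125,-279,0,0.436,0],[26.5,125,-279,0,0.436,0],[26.5,125,-279,0,0.436,0],[26.5,125,-279,0,0.436,0]], hand=0.8)

```text
clock: 3.7
tcp_pos: [568.0, -290.5, 307.7]
ee_rot: [0.691, -0.152, 0.153, -0.69]
contact_force: [1.1, -0.1, -0.2]
grip_width: 68.6
```

Run:
```python
from h import *
w=cam('wrist');a=cam('scene');b=cam('top');o=get_obs();print(o['tcp_pos'],o['ee_rot'])
A=np.concatenate([cloud(d).reshape(-1,3) for d in(w,a)])
for lo in range(105,250,12):
    q=A[(A[:,2]>lo)&(A[:,2]<lo+12)&(np.hypot(A[:,0]-567,A[:,1]+290)<26)]
    if len(q)>3: print(lo,len(q),'x',q[:,0].min().round(1),q[:,0].max().round(1),'y',q[:,1].min().round(1),q[:,1].max().round(1))
q=A[(A[:,2]>234)&(A[:,2]<250)&(np.hypot(A[:,0]-567,A[:,1]+290)<26)];print(np.median(q,0))
B=np.hstack([cv2.resize(w['img'],(480,360)),cv2.resize(a['img'][270:390,355:455],(300,360))]);cv2.imwrite('pics/w2.png',B[...,::-1])
```

```text
[ 568.02798164 -290.38734323  307.80551691] [ 0.6907669  -0.15155025  0.15308265 -0.69024584]
105 41 x 563.9 571.6 y -293.9 -285.0
117 48 x 563.8 571.7 y -294.1 -284.8
129 30 x 564.9 571.5 y -294.2 -284.7
141 15 x 565.1 570.0 y -294.2 -287.7
153 6 x 559.0 574.9 y -299.8 -278.1
165 180 x 557.4 579.1 y -301.6 -277.5
177 184 x 556.8 578.6 y -301.2 -277.4
189 200 x 557.8 578.6 y -301.7 -277.9
201 225 x 557.6 578.6 y -301.3 -277.8
213 254 x 557.5 578.7 y -301.0 -277.8
225 289 x 557.1 578.7 y -301.7 -277.9
237 1363 x 557.0 578.7 y -301.4 -277.8
[ 568.34399584 -287.60779389  241.64015403]
```

View pics/w2.png

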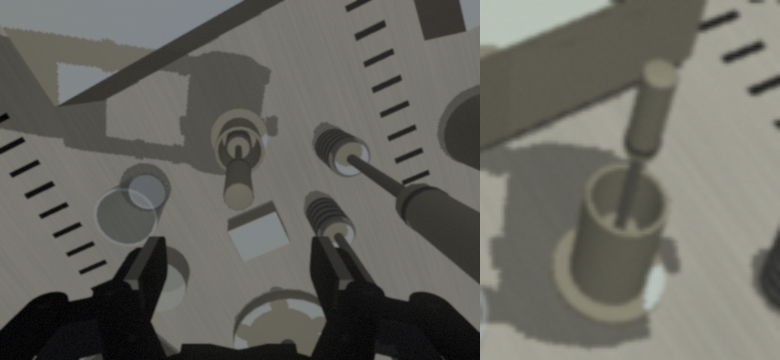

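The brush stands upright at (568,-289.5), top at z≈241. Now to descend and grip.

>>> play_rows(moves=[[-0.4,30,0.8,0,0,0],[-0.4,60,0.8,0,0,0],[-0.4,90,0.8,0,0,0],[-0.4,115,0.8,0,0,0],[-0.4,120,0.8,0,0,0],[-0.4,120,0.8,0,0,0],[-0.4,120,0.8,0,0,0]])

```text
clock: 4.72
tcp_pos: [568.1, -290.2, 187.7]
ee_rot: [0.691, -0.152, 0.153, -0.69]
contact_force: [-0.2, 1.3, 0.5]
grip_width: 68.3
```

>>> play_rows(moves=[[0,0,0,0,0,0],[0,0,0,0,0,0],[0,0,0,0,0,0],[0,0,0,0,0,0],[0,0,0,0,0,0],[0,0,0,0,0,0]], hand=0)

```text
clock: 5.48
tcp_pos: [567.7, -290.1, 186.7]
ee_rot: [0.691, -0.152, 0.153, -0.69]
contact_force: [0.1, -0.6, 5.9]
grip_width: 20.6
```

>>> play_rows(moves=[[0,-15,0,0,0,0],[0,-45,0,0,0,0],[0,-85,0,0,0,0],[0,-130,0,0,0,0],[0,-180,0,0,0,0],[0,-190,0,0,0,0],[0,-190,0,0,0,0],[0,-190,0,0,0,0]])

```text
clock: 6.48
tcp_pos: [567.0, -289.6, 374.8]
ee_rot: [-0.69, 0.153, -0.152, 0.691]
contact_force: [-1.6, -0.0, -1.2]
grip_width: 20.4
```

```bash
cat > brush.py <<'E'
from h import *
def fit():
    """axis of held brush from cloud points near predicted shaft; returns centre points at s stations in tool frame"""
    o=get_obs(); R0=R.from_quat(o['ee_rot']); p=np.array(o['tcp_pos'])
    Q=np.concatenate([cloud(cam(n)).reshape(-1,3) for n in('scene','wrist','top')])
    t=R0.inv().apply(Q-p)
    k=(np.hypot(t[:,0],t[:,2])<28)&(t[:,1]>5)&(t[:,1]<215); return t[k],p,R0
E
python3 - <<'E'
from brush import *
t,p,R0=fit(); print(p,get_obs()['grip_width'],get_obs()['contact_force'])
for lo in range(5,215,15):
    q=t[(t[:,1]>lo)&(t[:,1]<lo+15)]
    if len(q)>4: print(lo,len(q),'x',q[:,0].min().round(1),q[:,0].max().round(1),'z',q[:,2].min().round(1),q[:,2].max().round(1),'y',q[:,1].max().round(1))
x,y,z=[.4837*-1,.0321,.8746]
F=np.array([681.7,-18,40.6]);n=np.array([-.4837,.0321,.8746])
yy=-n; xx=np.array([1,-.0664,0]); xx=xx-yy*(xx@yy); xx/=np.linalg.norm(xx); zz=np.cross(xx,yy)
T=R.from_matrix(np.c_[xx,yy,zz]); print(T.as_matrix().round(3)); print(rel(F+n*310.7,T))
E
```

```text
[ 566.95944708 -289.59157506  374.75828938] 20.64012406444497 [ 0.44777622  0.27677849 -0.92871923]
5 886 x -12.0 10.8 z -13.0 13.0 y 20.0
20 108 x -10.7 8.9 z -10.6 12.2 y 34.4
35 150 x -4.5 3.8 z -5.2 5.4 y 49.9
50 191 x -5.0 3.3 z -4.7 5.6 y 65.0
65 165 x -4.5 4.1 z -4.4 5.4 y 79.9
80 139 x -4.7 3.8 z -3.8 5.3 y 95.0
95 126 x -4.8 3.9 z -4.5 5.2 y 109.6
110 1369 x -18.2 14.6 z -13.6 16.8 y 125.0
125 979 x -17.7 17.2 z -17.4 18.3 y 140.0
140 267 x -17.3 15.5 z -17.4 18.0 y 153.8
155 304 x -17.5 16.0 z -17.4 18.3 y 170.0
170 81 x -16.6 16.0 z -17.0 17.9 y 179.7
[[ 0.873  0.484  0.066]
 [-0.058 -0.032  0.998]
 [ 0.485 -0.875  0.   ]]
[-1.51028e+02  6.30950e+01  2.40371e+02  9.30000e-02 -3.61000e-01
 -5.02000e-01]
```

The held brush is straight in the gripper (offset under 0.5 mm), lower end 180 mm ahead of the TCP. I'll move it to 30 mm above the mouth, in line with the axis.

>>> play_rows(moves=[[-12,2,19,0.007,-0.029,-0.04],[-38,8,60,0.023,-0.09,-0.126],[-68,20,108,0.042,-0.162,-0.226],[-98,35,156,0.06,-0.235,-0.326],[-125,50,199,0.077,-0.3,-0.417],[-143,58,228,0.088,-0.343,-0.477],[-151,63,240.4,0.093,-0.361,-0.502],[-151,63,240.4,0.093,-0.361,-0.502],[-151,63,240.4,0.093,-0.361,-0.502]])

```text
clock: 7.75
tcp_pos: [532.2, -8.7, 313.5]
ee_rot: [0.69, 0.155, 0.2, -0.678]
contact_force: [-0.5, 0.4, -0.9]
grip_width: 20.3
```

```bash
cat > chk.py <<'E'
from brush import *
F=np.array([681.7,-18,40.6]);n=np.array([-.4837,.0321,.8746]);M=F+100*n
yy=-n; xx=np.array([1,-.0664,0]); xx=xx-yy*(xx@yy); xx/=np.linalg.norm(xx); zz=np.cross(xx,yy)
T=R.from_matrix(np.c_[xx,yy,zz])
if __name__=='__main__':
    t,p,R0=fit(); print(p)
    print('row to approach',rel(F+n*310.7,T))
    # true TCP frame: express points in pocket frame
    Q=R0.apply(t)+p-M; X,Y,H=Q@xx,Q@zz,Q@n
    for lo in range(20,150,13):
        k=(H>lo)&(H<lo+13)
        if k.sum()>4: print(lo,k.sum(),'x',X[k].min().round(1),X[k].max().round(1),'z',Y[k].min().round(1),Y[k].max().round(1),H[k].min().round(1))
    a=cam('scene');w=cam('wrist')
    cv2.imwrite('pics/i1.png',np.hstack([cv2.resize(w['img'],(400,300)),cv2.resize(a['img'][140:290,260:460],(400,300),interpolation=2)])[...,::-1])
    # remeasure pocket rim in scene & wrist cloud in pocket frame
    for nm in('scene','wrist','top'):
        D=cloud(cam(nm)).reshape(-1,3)-M; h=D@n;x=D@xx;z=D@zz;k=(abs(h)<2.5)&(np.hypot(x,z)<27.5)&(np.hypot(x,z)>19)
        print(nm,k.sum(),'rim x',x[k].min().round(1),x[k].max().round(1),'z',z[k].min().round(1),z[k].max().round(1),'h',np.median(h[k]).round(1)) if k.sum()>5 else 0
E
python3 chk.py
```

```text
[532.21439043  -8.69720478 313.46457417]
row to approach [-1.403e+00  5.610e-01  8.850e-01  1.000e-03 -1.000e-03  2.000e-03]
33 168 x -14.7 20.5 z -18.7 17.3 33.7
46 191 x -14.9 18.8 z -18.6 17.4 46.4
59 230 x -14.4 19.6 z -18.7 17.4 59.2
72 423 x -14.9 19.8 z -19.0 17.4 72.1
85 1770 x -15.3 19.0 z -19.2 17.4 85.0
98 99 x -2.1 6.5 z -5.9 4.8 98.1
111 104 x -2.5 5.8 z -5.1 4.4 111.1
124 115 x -2.4 5.5 z -5.8 4.6 124.1
137 137 x -2.6 5.7 z -6.2 4.7 137.2
scene 55 rim x -24.5 25.4 z -26.7 18.4 h -1.0
wrist 498 rim x -24.9 25.3 z -14.6 25.3 h -0.3
top 23 rim x -13.8 24.3 z -24.6 23.2 h 0.2
```

View pics/i1.png

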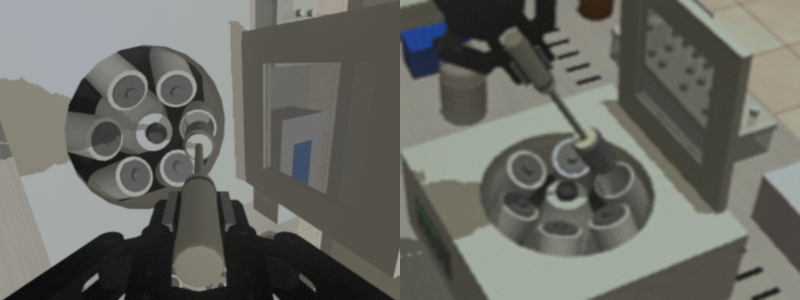

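The picture shows the brush lined up over the open mouth: bristle end just above the mouth at about (598,170) in the right half. It sits 1.5 mm off in x, which I correct on the way in.

>>> play_rows(moves=[[-1.5,0,0.5,0,0,0.001],[-1.5,15,0.5,0,0,0.001],[-1.5,35,0.5,0,0,0.001],[-1.5,55,0.5,0,0,0.001],[-1.5,75,0.5,0,0,0.001],[-1.5,95,0.5,0,0,0.001],[-1.5,112,0.5,0,0,0.001],[-1.5,122,0.5,0,0,0.001],[-1.5,126,0.5,0,0,0.001],[-1.5,126,0.5,0,0,0.001]])

```text
clock: 9.4
tcp_pos: [591.7, -11.8, 202.5]
ee_rot: [0.69, 0.155, 0.2, -0.678]
contact_force: [1.3, -0.6, -1.1]
grip_width: 20.5
```

>>> play_rows(moves=[[0,2,0,0,0,0],[0,4,0,0,0,0],[0,5,0,0,0,0],[0,5,0,0,0,0]])

```text
clock: 9.9
tcp_pos: [594.1, -12.0, 198.1]
ee_rot: [0.69, 0.155, 0.2, -0.678]
contact_force: [0.3, -0.3, -1.3]
grip_width: 20.4
```

>>> play_rows(moves=[[0,1,0,0,0,0],[0,2,0,0,0,0],[0,3,0,0,0,0],[0,3,0,0,0,0]])

```text
clock: 10.4
tcp_pos: [595.6, -12.0, 197.5]
ee_rot: [0.69, 0.156, 0.201, -0.678]
contact_force: [-26.4, 1.8, 41.8]
grip_width: 20.8
```

The floor is reached (force along the axis). Now back up 85 mm and push twice more.

>>> play_rows(moves=[[0,-10,0,0,0,0],[0,-30,0,0,0,0],[0,-55,0,0,0,0],[0,-75,0,0,0,0],[0,-85,0,0,0,0],[0,-85,0,0,0,0],[0,-85,0,0,0,0],[0,-70,0,0,0,0],[0,-50,0,0,0,0],[0,-30,0,0,0,0],[0,-14,0,0,0,0],[0,-6,0,0,0,0],[0,-3,0,0,0,0],[0,-1.5,0,0,0,0],[0,-0.5,0,0,0,0],[0,-0.5,0,0,0,0],[0,-0.5,0,0,0,0]])

```text
clock: 12.52
tcp_pos: [595.1, -12.0, 197.4]
ee_rot: [0.69, 0.155, 0.2, -0.678]
contact_force: [-13.6, 1.0, 19.6]
grip_width: 20.6
```

>>> play_rows(moves=[[0,-10,0,0,0,0],[0,-30,0,0,0,0],[0,-55,0,0,0,0],[0,-75,0,0,0,0],[0,-85,0,0,0,0],[0,-85,0,0,0,0],[0,-85,0,0,0,0],[0,-70,0,0,0,0],[0,-50,0,0,0,0],[0,-30,0,0,0,0],[0,-14,0,0,0,0],[0,-6,0,0,0,0],[0,-3,0,0,0,0],[0,-1,0,0,0,0],[0,0.5,0,0,0,0],[0,0.5,0,0,0,0],[0,0.5,0,0,0,0]])

```text
clock: 14.65
tcp_pos: [595.4, -12.0, 197.5]
ee_rot: [0.69, 0.156, 0.201, -0.678]
contact_force: [-20.8, 1.0, 30.3]
grip_width: 20.6
```

>>> play_rows(moves=[[0,-10,0,0,0,0],[0,-35,0,0,0,0],[0,-65,0,0,0,0],[0,-95,0,0,0,0],[0,-125,0,0,0,0],[0,-145,0,0,0,0],[0,-155,0,0,0,0],[0,-155,0,0,0,0],[0,-155,0,0,0,0]])

```text
clock: 15.78
tcp_pos: [520.5, -7.0, 330.2]
ee_rot: [0.69, 0.154, 0.199, -0.678]
contact_force: [-0.5, -0.4, -1.4]
grip_width: 20.9
```

Run:
```python
from brush import *
o=get_obs();print(o['tcp_pos'],o['contact_force'],o['grip_width'])
f=-0.436;T=R.from_matrix(np.array([[np.cos(f),np.sin(f),0],[0,0,-1],[-np.sin(f),np.cos(f),0]]).T)
print(rel([569.5,-288.5,377],T))
t,p,R0=fit()
for lo in range(20,200,15):
    q=t[(t[:,1]>lo)&(t[:,1]<lo+15)]
    if len(q)>4: print(lo,len(q),'x',q[:,0].min().round(1),q[:,0].max().round(1),'z',q[:,2].min().round(1),q[:,2].max().round(1),'y',q[:,1].max().round(1))
```

```text
[520.47603777  -6.9800356  330.24245449] [-0.53255588 -0.35445146 -1.43428891] 20.850834313404274
[ 8.16690e+01 -8.05700e+00 -2.77684e+02 -9.30000e-02  3.62000e-01
  5.00000e-01]
20 94 x -10.6 10.9 z -11.8 12.4 y 34.7
35 141 x -3.9 4.3 z -5.2 5.7 y 49.9
50 175 x -4.2 3.9 z -6.0 5.7 y 65.0
65 144 x -4.2 4.2 z -4.6 5.5 y 79.9
80 136 x -4.1 4.2 z -5.3 5.5 y 94.9
95 113 x -4.3 4.5 z -4.7 5.5 y 109.9
110 1360 x -17.0 16.3 z -14.2 17.7 y 125.0
125 884 x -17.2 17.9 z -19.0 18.5 y 140.0
140 236 x -16.5 17.9 z -18.1 18.5 y 154.3
155 280 x -16.7 17.5 z -17.8 18.5 y 169.9
170 69 x -15.9 16.1 z -16.9 18.2 y 178.4
```

>>> play_rows(moves=[[8,-9,-22,-0.007,0.029,0.04],[22,-14,-70,-0.023,0.09,0.125],[37,-14,-125,-0.042,0.163,0.225],[53,-12,-180,-0.06,0.235,0.325],[68,-10,-230,-0.077,0.3,0.415],[77,-9,-263,-0.088,0.344,0.475],[81.7,-8,-277.7,-0.093,0.362,0.5],[81.7,-8,-277.7,-0.093,0.362,0.5],[81.7,-8,-277.7,-0.093,0.362,0.5]])

```text
clock: 17.05
tcp_pos: [569.4, -287.9, 377.4]
ee_rot: [-0.69, 0.152, -0.153, 0.691]
contact_force: [-0.9, 0.0, 0.2]
grip_width: 20.6
```

Run:
```python
from brush import *
f=-0.436;T=R.from_matrix(np.array([[np.cos(f),np.sin(f),0],[0,0,-1],[-np.sin(f),np.cos(f),0]]).T)
print(get_obs()['tcp_pos'],rel([569.5,-288.5,188],T))
t,p,R0=fit()
for lo in (35,80,125,155,170):
    q=R0.apply(t[(t[:,1]>lo)&(t[:,1]<lo+15)])+p
    if len(q)>4: print(lo,len(q),'x',q[:,0].min().round(1),q[:,0].max().round(1),'y',q[:,1].min().round(1),q[:,1].max().round(1),'z',q[:,2].min().round(1))
for n in('scene','wrist'):
    P=cloud(cam(n)).reshape(-1,3);q=P[(P[:,2]>96)&(P[:,2]<104)&(np.hypot(P[:,0]-570,P[:,1]+288)<33)]
    print(n,'rim',len(q),q.min(0).round(1),q.max(0).round(1)) if len(q) else 0
```

```text
[ 569.44191624 -287.87592653  377.39086835] [ 1.69000e-01  1.89391e+02 -6.50000e-01 -1.00000e-03  1.00000e-03
  1.00000e-03]
35 160 x 565.2 573.2 y -292.1 -282.0 z 327.4
80 138 x 564.8 573.2 y -292.5 -282.0 z 282.4
125 907 x 551.9 586.6 y -305.6 -269.4 z 237.4
155 306 x 552.1 586.3 y -305.1 -269.4 z 207.4
170 82 x 552.4 586.3 y -304.8 -269.5 z 197.3
scene rim 193 [ 543.1 -315.9   96. ] [ 599.2 -260.7  103.3]
wrist rim 497 [ 542.2 -310.7   96.1] [ 597.6 -259.1  104. ]
```

>>> play_rows(moves=[[1,20,-0.5,0,0,0],[1,55,-0.5,0,0,0],[1,95,-0.5,0,0,0],[1,130,-0.5,0,0,0],[1,160,-0.5,0,0,0],[1,178,-0.5,0,0,0],[1,185,-0.5,0,0,0],[1,188,-0.5,0,0,0],[1,189,-0.5,0,0,0],[1,189,-0.5,0,0,0]])

```text
clock: 18.55
tcp_pos: [570.6, -289.6, 189.4]
ee_rot: [0.69, -0.152, 0.154, -0.69]
contact_force: [-0.2, -0.4, -1.2]
grip_width: 20.5
```

>>> play_rows(moves=[[0,0.5,0,0,0,0],[0,1,0,0,0,0],[0,1.5,0,0,0,0],[0,1.5,0,0,0,0]])

```text
clock: 19.05
tcp_pos: [570.4, -289.4, 187.2]
ee_rot: [-0.69, 0.153, -0.153, 0.69]
contact_force: [0.5, -0.1, -0.9]
grip_width: 20.6
```

>>> play_rows(moves=[[0,0.5,0,0,0,0],[0,1,0,0,0,0],[0,1.5,0,0,0,0],[0,1.5,0,0,0,0]])

```text
clock: 19.55
tcp_pos: [570.8, -289.7, 186.7]
ee_rot: [0.691, -0.152, 0.154, -0.69]
contact_force: [-1.6, 0.6, 9.3]
grip_width: 20.5
```

Touching the pot's floor (about 9 N). Release.

>>> play_rows(moves=[[0,0,0,0,0,0],[0,0,0,0,0,0],[0,0,0,0,0,0],[0,0,0,0,0,0],[0,0,0,0,0,0]], hand=0.7)

```text
clock: 20.18
tcp_pos: [570.4, -289.5, 185.8]
ee_rot: [-0.69, 0.153, -0.153, 0.69]
contact_force: [0.3, -0.5, -0.7]
grip_width: 59.9
```

Run:
```python
from brush import *
t,p,R0=fit();print(p,get_obs()['grip_width'])
for lo in (30,60,):
    q=R0.apply(t[(t[:,1]>lo)&(t[:,1]<lo+15)])+p
    if len(q)>4: print(lo,len(q),'x',q[:,0].min().round(1),q[:,0].max().round(1),'y',q[:,1].min().round(1),q[:,1].max().round(1),'z',q[:,2].min().round(1))
```

```text
[ 570.41372892 -289.45395719  185.76630729] 59.88394206906513
30 89 x 567.3 575.6 y -294.0 -284.2 z 140.8
60 156 x 567.2 575.5 y -293.8 -284.5 z 110.9
```

The brush stands upright, released, its shaft at (571.4,-289). Now up and over, towards behind the lid.

>>> play_rows(moves=[[0,-10,0,0,0,0],[0,-35,0,0,0,0],[0,-70,0,0,0,0],[0,-115,0,0,0,0],[0,-165,0,0,0,0],[0,-215,0,0,0,0],[0,-250,0,0,0,0],[0,-254,0,0,0,0],[0,-254,0,0,0,0]])

```text
clock: 21.45
tcp_pos: [570.0, -289.3, 439.7]
ee_rot: [-0.69, 0.153, -0.153, 0.69]
contact_force: [1.0, -0.8, -0.1]
grip_width: 59.8
```

Run:
```python
from h import *
f=0;T=R.from_matrix(np.array([[1,0,0],[0,0,-1],[0,1,0]]).T.astype(float))
o=get_obs();print(o['tcp_pos'],o['q'])
print(rel([765,-9,435],T))
a=cam('scene');b=cam('top');P=np.concatenate([cloud(a).reshape(-1,3),cloud(b).reshape(-1,3)])
q=P[(P[:,2]>110)&(np.hypot(P[:,0]-571,P[:,1]+289)<26)];print('brush',q.min(0).round(),q.max(0).round())
# lid profile and things behind lid
for lo in range(140,365,30):
    q=P[(P[:,2]>lo)&(P[:,2]<lo+30)&(P[:,0]>670)&(P[:,0]<740)&(abs(P[:,1]+8)<118)]
    print(lo,len(q),q[:,0].min().round(1),q[:,0].max().round(1)) if len(q) else 0
q=P[(P[:,2]>330)&(P[:,0]>660)&(P[:,0]<740)&(abs(P[:,1]+8)<125)];print(q.max(0).round(1),q.min(0).round(1)) 
q=P[(P[:,0]>725)&(P[:,0]<830)&(abs(P[:,1])<130)];print('behind',np.percentile(q,99.5,axis=0).round())
```

```text
[ 570.03070353 -289.25892568  439.69097052] [-5.63160701e-01  4.05106653e-01  9.43029568e-01  3.91908634e-04
  1.79264662e+00 -1.27081701e-01]
[ 5.83700e+01  4.83400e+00  3.36377e+02 -0.00000e+00 -4.36000e-01
  1.00000e-03]
brush [ 545. -315.  110.] [ 596. -264.  829.]
140 699 701.1 724.1
170 836 699.3 721.7
200 768 697.6 719.6
230 711 695.3 716.6
260 635 693.1 714.8
290 546 691.1 714.2
320 717 688.2 713.3
350 802 687.7 712.6
[713.3 104.5 363.6] [ 687.7 -118.1  330.1]
behind [830. 129. 130.]
```

>>> play_rows(moves=[[4,0,25,0,-0.04,0],[13,1,75,0,-0.1,0],[22,2,128,0,-0.17,0],[31,3,180,0,-0.24,0],[40,4,232,0,-0.31,0],[49,5,284,0,-0.38,0],[56,5,324,0,-0.42,0],[58.4,5,336.4,0,-0.436,0],[58.4,5,336.4,0,-0.436,0],[58.4,5,336.4,0,-0.436,0]], hand=0)

```text
clock: 22.8
tcp_pos: [764.7, -10.4, 434.9]
ee_rot: [0.707, -0.0, 0.001, -0.707]
contact_force: [0.3, -0.4, -0.5]
grip_width: 0.0
```

>>> play_rows(moves=[[0,20,0,0,0,0],[0,50,0,0,0,0],[0,80,0,0,0,0],[0,94,0,0,0,0],[0,94,0,0,0,0],[-12,94,0,0,0,0],[-24,94,0,0,0,0],[-32,94,0,0,0,0],[-36,94,0,0,0,0],[-40,94,0,0,0,0],[-40,94,0,0,0,0]])

```text
clock: 24.18
tcp_pos: [725.2, -9.1, 341.0]
ee_rot: [0.707, 0.0, 0.0, -0.707]
contact_force: [0.1, 0.0, 0.4]
grip_width: -0.1
```

Run:
```python
from h import *
a=cam('scene');w=cam('wrist');print(get_obs()['tcp_pos'],get_obs()['contact_force'])
cv2.imwrite('pics/l1.png',np.hstack([cv2.resize(w['img'],(400,300)),cv2.resize(a['img'][60:260,290:490],(300,300),interpolation=2)])[...,::-1])
```

```text
[725.44854543  -9.15460549 340.85418175] [0.09025208 0.20128864 0.16794612]
```

View pics/l1.png

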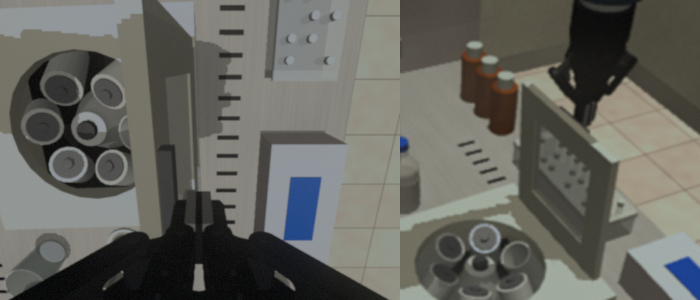

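The view shows the shut fingers just behind the lid's free edge (about (590,110) on the right), clear of it. I push along the hinge's arc.

>>> play_rows(moves=[[-7,0,0,0,0,0],[-18,0,-0.5,0,0,0],[-28,1,-1,0,0,0],[-38,2.5,-1,0,0,0],[-48.4,4.3,-1.5,0,0,0],[-58.5,7,-2,0,0,0],[-68.4,9.8,-2,0,0,0],[-78,13.2,-2.5,0,0,0],[-87.8,17,-3,0,0,0],[-97,21.5,-3,0,0,0],[-106.3,26.3,-3.5,0,0,0],[-115.2,31.6,-3.5,0,0,0],[-123.9,37.4,-4,0,0,0],[-132,43.6,-4,0,0,0],[-140.2,50,-4.5,0,0,0]])

```text
clock: 26.15
tcp_pos: [584.6, -13.6, 290.3]
ee_rot: [0.707, 0.0, 0.0, -0.707]
contact_force: [0.1, -0.2, -0.6]
grip_width: 0.3
```

```bash
cat > lid.py <<'E'
from h import *
a=cam('scene');b=cam('top');print(get_obs()['tcp_pos'],get_obs()['contact_force'])
P=np.concatenate([cloud(a).reshape(-1,3),cloud(b).reshape(-1,3)])
# corner strips of the lid at its sides, away from gripper
for s in(-1,1):
    y=(P[:,1]+11)*s; q=P[(y>85)&(y<105)&(P[:,2]>136)&(P[:,2]<370)&(P[:,0]>470)&(P[:,0]<730)]
    if len(q)<10: print(s,'none');continue
    th=np.arctan2(q[:,2]-140,714-q[:,0]); r=np.hypot(q[:,2]-140,714-q[:,0]); k=r>100
    print(s,len(q),'theta',np.percentile(th[k],[10,50,90]).round(3),'top',q[:,2].max().round(1))
E
python3 lid.py
```

```text
[583.9801519  -13.61893963 290.01156876] [ 0.000889   -0.4074977  -0.43330959]
-1 248 theta [0.798 0.834 0.861] top 305.7
1 122 theta [0.784 0.807 0.826] top 305.3
```

>>> play_rows(moves=[[-5,4.7,0,0,0,0],[-10,9.5,0,0,0,0],[-15,14.5,0,0,0,0],[-19.6,19.6,0,0,0,0],[-24,24.8,0,0,0,0],[-28.4,30.2,0,0,0,0],[-32.5,35.8,-1,0,0,0],[-36.5,41.5,-1,0,0,0],[-40.3,47.3,-1,0,0,0],[-43.9,53.2,-1,0,0,0],[-47.2,59.3,-1,0,0,0],[-50.4,65.4,-1,0,0,0],[-53.3,71.6,-1,0,0,0],[-56,77.9,-1,0,0,0],[-58.6,84.3,-1,0,0,0],[-60.9,90.8,-1,0,0,0],[-63,97.4,-1,0,0,0],[-64.9,104,-1,0,0,0]])

```text
clock: 28.5
tcp_pos: [520.2, -14.6, 186.3]
ee_rot: [0.707, 0.0, 0.0, -0.707]
contact_force: [-0.0, 0.0, -0.3]
grip_width: -0.2
```

>>> play_rows(moves=[[-1,5,0,0,0,0],[-2,10,0,0,0,0],[-3,15,0,0,0,0],[-4,20,0,0,0,0],[-5,24,0,0,0,0],[-5,27,0,0,0,0],[-5.5,30,0,0,0,0],[-5.5,32.5,0,0,0,0],[-6,35,0,0,0,0],[-6,37,0,0,0,0],[-6,38,0,0,0,0],[-6,39,0,0,0,0],[-6,39,0,0,0,0]])

```text
clock: 30.12
tcp_pos: [514.3, -14.7, 147.7]
ee_rot: [0.707, 0.0, 0.0, -0.707]
contact_force: [-0.6, -0.1, 0.4]
grip_width: 0.1
```

```bash
python3 lid.py
```

```text
[514.42870442 -14.6803453  147.75235257] [-1.41090938  0.11899296 -0.15971089]
-1 937 theta [0.009 0.021 0.037] top 151.6
1 528 theta [-0.009  0.016  0.043] top 152.5
```

>>> play_rows(moves=[[0,1,0,0,0,0],[0,2,0,0,0,0],[0,2.5,0,0,0,0],[0,2.5,0,0,0,0]])

```text
clock: 30.72
tcp_pos: [514.4, -14.7, 145.2]
ee_rot: [0.707, 0.0, 0.0, -0.707]
contact_force: [-0.2, -0.2, 0.3]
grip_width: -0.2
```

>>> play_rows(moves=[[0,1,0,0,0,0],[0,2,0,0,0,0],[0,3,0,0,0,0],[0,3,0,0,0,0]])

```text
clock: 31.22
tcp_pos: [514.5, -14.7, 142.9]
ee_rot: [0.707, 0.001, 0.001, -0.707]
contact_force: [-4.7, 0.1, 16.1]
grip_width: 0.1
```

Firm stop at 16 N. Retreat, then check everything.

>>> play_rows(moves=[[0,-5,0,0,0,0],[0,-20,0,0,0,0],[0,-60,0,0,0,0],[0,-110,0,0,0,0],[-40,-160,0,0,0,0],[-80,-210,0,0,0,0],[-100,-240,0,0,0,0],[-100,-240,0,0,0,0],[-100,-240,0,0,0,0]])

```text
clock: 32.35
tcp_pos: [414.1, -14.6, 382.0]
ee_rot: [0.707, 0.0, 0.0, -0.707]
contact_force: [-0.4, -0.3, 0.7]
grip_width: 0.2
```

Run:
```python
from h import *
a=cam('scene');b=cam('top');o=get_obs();print(o['clock'],o['tcp_pos'],o['contact_force'])
save(a,'e1.png')
for d in(a,b):
    P=cloud(d).reshape(-1,3)
    for x0,x1 in((492,502),(680,700)):
        for y0,y1 in((-115,-60),(40,85)):
            q=P[(P[:,0]>x0)&(P[:,0]<x1)&(P[:,1]>y0)&(P[:,1]<y1)&(P[:,2]<200)];print(x0,y0,len(q),np.median(q[:,2]).round(1) if len(q) else '')
    q=P[(P[:,2]>165)&(P[:,2]<250)&(np.hypot(P[:,0]-571,P[:,1]+289)<26)];print('brush',q.min(0).round(),q.max(0).round())
v=np.load('v1.npz')
for n,d in(('s',a),('t',b)):
    D=np.abs(cloud(d)-v[n]).max(-1)>15; P=cloud(d)
    m=(D&(P[...,2]>20)&(P[...,2]<400)).astype(np.uint8); m=cv2.morphologyEx(m,cv2.MORPH_OPEN,np.ones((4,4)))
    k,L,S,c=cv2.connectedComponentsWithStats(m)
    print(n,[(S[i,:5].tolist()) for i in range(1,k) if S[i,4]>25])
```

```text
32.45 [414.18753076 -14.56937461 381.26522248] [-0.53415628 -1.22487571  0.21737893]
492 -115 88 143.3
492 40 52 143.3
680 -115 148 143.4
680 40 94 143.6
brush [ 560. -302.  165.] [ 583. -279.  243.]
492 -115 0 
492 40 0 
680 -115 142 143.1
680 40 114 143.4
brush [ 560. -299.  167.] [ 582. -278.  247.]
s [[40, 0, 32, 6, 158], [88, 6, 57, 81, 2577], [12, 141, 113, 184, 8090], [371, 148, 63, 73, 2173], [267, 160, 11, 8, 70], [302, 209, 86, 61, 2512], [0, 289, 95, 63, 4507]]
t [[279, 165, 52, 4, 208], [340, 164, 10, 4, 40], [351, 164, 9, 4, 36], [288, 182, 69, 48, 1504], [284, 204, 12, 17, 145], [0, 306, 9, 45, 295], [0, 352, 5, 20, 80], [196, 387, 60, 48, 1491], [333, 402, 23, 26, 293], [340, 428, 24, 52, 693]]
```

View pics/e1.png

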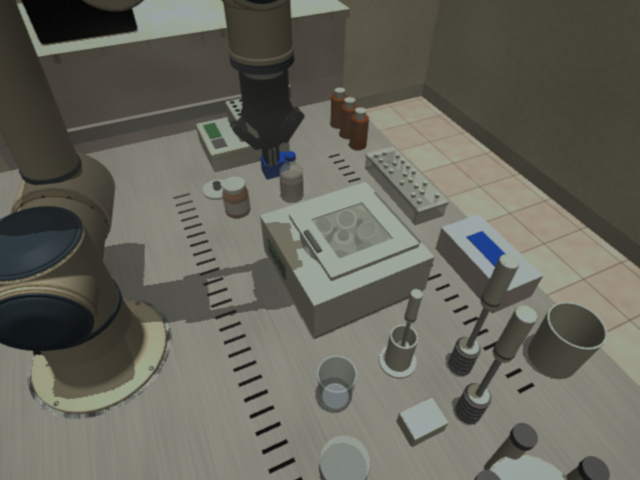

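The picture shows the lid shut (about (345,230)) and level at z≈143.4 front and back. The brush is upright in its pot (405,330), the bystanders haven't moved, and the arm is clear.

```bash
python3 -c "
from bench import job; print(job.hand_in())"
```

```text
the job is handed in; nothing more can be done
None
```

The job is done and handed in at about 32.5 s on the robot's clock; the hand-in itself reported no verdict.

- **Scrubbing:** I pushed the brush in line with the slanted pocket down to its floor three times. The floor contact read about 49, 24 and 37 N, mostly along the pocket's axis. Between the pushes I drew it back 85 of the pocket's 100 mm. It did not slip in the grip.
- **Brush back in its pot:** I lowered it until it touched the pot's floor at about 9 N, then let go. The last check shows it standing upright at about (571, -290), its top at 241–247 mm.
- **Lid:** I guided it down along its arc, slowing towards the end, and pressed it to a firm stop at 16 N. It lies level, with the top face at 143 mm both front and back. I had worked out 146 mm, so either my assumed hinge offset or the calibration is about 3 mm off. The matching front and back heights and the firm stop say it is shut.
- **Other things:** comparing the cameras before and after showed changes only at the lid, the rotor and the arm. The bystanders stand where they were, and the arm is clear of everything.

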